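# Load the analyser's reagent tray by bottle size

## Robot

A 6-joint arm with a two-finger parallel gripper is mounted at the origin on the work surface. World frame = base frame: x ahead of the robot, y to its left, z up, the work surface at z = 0. Lengths are in m, angles in degrees, forces in N, time in s.
With the tool pointing down it reaches from about 0.35 to 0.875 m from the base axis. Payload 4.2 kg.
Tool frame: the origin (TCP) lies on the centre line of the jaws, within the pads' length; the fingertips stand 19 mm ahead of it and the grasp point (between the pads) is the TCP; x points along the fingers, y is the direction in which the jaws open and shut, and the axes are right-handed (so a half turn about x gives the same grasp; the last joint's range is limited). The gripper opens to 87 mm and grips with 3 to 60 N. Pads are 19 mm wide; open, the fingers measure 117 mm over their backs; the gripper's body (75 mm by 190 mm) begins 51 mm behind the grasp point.
Start: joints at [84.374, 22.042, 0.453, 0, -68.411, -14.817], TCP at [0.218, 0.586, 0.242] pointing down, gripper open.
Joint ranges: [-179.83, 179.83], [-69.29, 118.12], [-61.27, 80.66], [-181.25, 117.63], [-171.15, -9.14], [-177.46, 177.46]. Speed limits (degrees/s): [159.86, 159.86, 180, 180, 180, 180].

## Interface

Orientations are given as a 3x3 rotation matrix whose columns are the frame's x, y, z axes.
In Python, from station import r, viewer, job, spotter gives the robot as it stands.
- The arm moves only by the tool play_rows, never from a script. Its argument "commands" is a list of rows, each an object of numbers: "fingers": the gripper command: -1 is fully open, 1 is shut, values between are in proportion; "tx", "ty", "tz": the shift along the tool's x, y, z normalised to -1 to 1, where 1 is 750 mm; "ax", "ay", "az": the turn, a rotation vector about the tool's x, y, z normalised to -1 to 1, where 1 is pi rad. In form: [{"fingers": .., "tx": .., "ty": .., "tz": .., "ax": .., "ay": .., "az": ..}, ...]. A call has 1 to 5 rows; each row is the pose to reach, as a shift and turn from the pose commanded when the call began, along the tool's axes at that moment, turning the shorter way round; what a row does not reach only later rows make up. A row lasts 1/12 s, in which the tool goes at most 41.7 mm and 7.16 degrees, less where a joint would pass 70% of its speed; a pose out of reach is approached as far as the arm can. A call with a number of a shift or a turn outside -1 to 1 is refused whole. A call with a gripper value outside its range is refused whole. The fingers move at their own pace and stop on an object; the grip force is fixed at half the most. Time passes only in rows, so rows that repeat a pose let the fingers close. It gives the time, the measured TCP pose, the force and the opening at its end, in the units of the state.
- r.sense(): the state, without advancing time (a new reading comes with each control period).
- viewer.capture(name): name is "side" or "top"; returns a dict with "image" (384x512x3 uint8, red, green, blue), "fx", "fy", "cx", "cy" (pixels), "R" (3x3) and "t" (3): a world point X has camera coordinates R X + t. Camera axes: x right, y down, z forward; pixel columns grow to the right and rows downward; lengths in m; the calibration is good to about 2 mm. A picture is of the moment at which its call begins. There is no depth.
- job.finish_job(): hands the job in, once; it reports no verdict.
Trained networks look in a picture, given as the dict that the camera call returned (one of the last four; its "shot" number tells which), for a name from the list of things; names that differ only in an ending like _2 or _b are one class to them, and where a whole thing is asked for, a point or a joint stands for the part that bears it (a point fixed in the world has none). Each returns a list of dicts, best first, with "score" (0 to 1); they miss things now and then, are a little off and sometimes report something else, mostly with a low value. They report only what shows in the picture. A call takes as long as a camera call. They do not tell look-alikes from the thing itself.
- spotter.find_in(name, picture): "uv" ([column, row] in pixels, amid what is visible of it).
- spotter.silhouettes(name, picture): "region" (384x512 bool, what is visible of it) and "uv" ([column, row] in pixels, amid what is visible of it).
The state is a dict: "time_s": time; "joints": joint angles; "joint_velocities": joint speeds; "effort": joint torques, N m; "tcp_pos": TCP position; "ee_rot": TCP orientation; "wrist_force": force on the tool from outside, world axes, zero at the start; "moment": the same for the moment, N m; "gripper_width": opening from 0.0 (shut) to 1.0 (fully open).
Only numpy, scipy, OpenCV 4.12 (cv2) and the standard library are available. Lean on these libraries where they do the work, as an engineer would, in place of code of your own. Each camera call takes 0.05 s, during which the arm holds its last target. There are 200 camera calls.

## Task

Load the analyser's reagent tray: stand the four round bottles upright in the four round seats on the tray, matched by size, the thickest bottle in the widest seat and so on down to the thinnest bottle in the narrowest seat. Set each one gently down on the floor of its seat and let go of it, and leave the two square bottles standing where they are.

Things in the scene. Friction and masses are not known exactly. Their poses are not given: they have to be found in the camera images.
- bottle_small: the thinnest round bottle: closed, white plastic with a grey cap, standing upright on the worktop; 28 mm in diameter, 80 mm tall over all, straight-sided from its foot up to 62 mm, then a short shoulder and a narrower cap; origin at the centre of its underside, z up; 60 g give or take 40 %
- bottle_medium: the second thinnest round bottle: closed, white plastic with a grey cap, standing upright on the worktop; 38 mm in diameter, 86 mm tall over all, straight-sided from its foot up to 68 mm, then a short shoulder and a narrower cap; origin at the centre of its underside, z up; 100 g give or take 40 %
- bottle_large: the second thickest round bottle: closed, white plastic with a grey cap, standing upright on the worktop; 48 mm in diameter, 92 mm tall over all, straight-sided from its foot up to 74 mm, then a short shoulder and a narrower cap; origin at the centre of its underside, z up; 140 g give or take 40 %
- bottle_giant: the thickest round bottle: closed, white plastic with a grey cap, standing upright on the worktop; 58 mm in diameter, 98 mm tall over all, straight-sided from its foot up to 80 mm, then a short shoulder and a narrower cap; origin at the centre of its underside, z up; 180 g give or take 40 %
- seat_small: the narrowest seat, meant for the thinnest bottle: a fixed shallow round cup of black plastic, open at the top, inside diameter 44 mm, outside 50 mm, 14 mm tall, its inner floor 4 mm above its underside; origin at the centre of its underside, z up. It stands on a fixed aluminium tray (100 by 400 by 6 mm) with the other three seats in one row, 98 mm apart, in shuffled order; the tray's y axis, which is also this seat's y axis, runs along the row
- seat_medium: the second narrowest seat, meant for the second thinnest bottle: a fixed shallow round cup of black plastic, open at the top, inside diameter 54 mm, outside 60 mm, 14 mm tall, its inner floor 4 mm above its underside; origin at the centre of its underside, z up. It stands on a fixed aluminium tray (100 by 400 by 6 mm) with the other three seats in one row, 98 mm apart, in shuffled order; the tray's y axis, which is also this seat's y axis, runs along the row
- seat_large: the second widest seat, meant for the second thickest bottle: a fixed shallow round cup of black plastic, open at the top, inside diameter 64 mm, outside 70 mm, 14 mm tall, its inner floor 4 mm above its underside; origin at the centre of its underside, z up. It stands on a fixed aluminium tray (100 by 400 by 6 mm) with the other three seats in one row, 98 mm apart, in shuffled order; the tray's y axis, which is also this seat's y axis, runs along the row
- seat_giant: the widest seat, meant for the thickest bottle: a fixed shallow round cup of black plastic, open at the top, inside diameter 74 mm, outside 80 mm, 14 mm tall, its inner floor 4 mm above its underside; origin at the centre of its underside, z up. It stands on a fixed aluminium tray (100 by 400 by 6 mm) with the other three seats in one row, 98 mm apart, in shuffled order; the tray's y axis, which is also this seat's y axis, runs along the row
- square_a: a square bottle that is not to be moved: white plastic with a grey cap, 44 by 44 mm and 84 mm tall (square up to 66 mm), standing among the round ones; origin at the centre of its underside, x and y square to its sides, z up
- square_b: a square bottle that is not to be moved: white plastic with a grey cap, 44 by 44 mm and 84 mm tall (square up to 66 mm), standing among the round ones; origin at the centre of its underside, x and y square to its sides, z up
Mind the look-alikes: they are no part of the job. Leave any purple or red look-alike of the bottle_large alone.

How it is judged (in metres and radians):
At the end, for the whole second after the job is handed in: Each round bottle stands released, at rest and upright (within 0.08 rad) on the inner floor of the seat of its own size rank, its foot no more than 7 mm above the seat's underside, its axis within 10.5 mm of the seat's; both square bottles stand upright within 20 mm of where they began (horizontal distance between bottle_small and seat_small below 0.0105 m and z of bottle_small in the frame of seat_small between 0.001 and 0.007 m and angle between each of bottle_small, bottle_medium, bottle_large, bottle_giant's own z axis and vertical below 0.08 rad and linear speed of each of bottle_small, bottle_medium, bottle_large, bottle_giant, square_a, square_b below 0.02 m/s and horizontal distance between bottle_medium and seat_medium below 0.0105 m and z of bottle_medium in the frame of seat_medium between 0.001 and 0.007 m and horizontal distance between bottle_large and seat_large below 0.0105 m and z of bottle_large in the frame of seat_large between 0.001 and 0.007 m and horizontal distance between bottle_giant and seat_giant below 0.0105 m and z of bottle_giant in the frame of seat_giant between 0.001 and 0.007 m and distance of each of square_a, square_b from where it was at the start of the episode below 0.02 m and angle between each of square_a, square_b's own z axis and vertical below 0.1 rad); the robot touches nothing.
It fails at once if square_a is shifted by more than 20 mm or tipped over (distance of square_a from where it was at the start of the episode above 0.02 m or angle between square_a's own z axis and vertical above 0.3 rad).
It fails at once if square_b is shifted by more than 20 mm or tipped over (distance of square_b from where it was at the start of the episode above 0.02 m or angle between square_b's own z axis and vertical above 0.3 rad).
It fails at once if a bottle is banged or pressed hard into its seat (more than 45 N between the two) (contact force between bottle_small and seat_small above 45 N or contact force between bottle_medium and seat_medium above 45 N or contact force between bottle_large and seat_large above 45 N or contact force between bottle_giant and seat_giant above 45 N).
It fails at once if a bottle is let go over its seat while its foot is still more than 12 mm above the seat's floor ((horizontal distance between bottle_small and seat_small below 0.03 m and z of bottle_small in the frame of seat_small above 0.016 m and contact force between bottle_small and the fingers below 0.05 N) or (horizontal distance between bottle_medium and seat_medium below 0.03 m and z of bottle_medium in the frame of seat_medium above 0.016 m and contact force between bottle_medium and the fingers below 0.05 N) or (horizontal distance between bottle_large and seat_large below 0.03 m and z of bottle_large in the frame of seat_large above 0.016 m and contact force between bottle_large and the fingers below 0.05 N) or (horizontal distance between bottle_giant and seat_giant below 0.03 m and z of bottle_giant in the frame of seat_giant above 0.016 m and contact force between bottle_giant and the fingers below 0.05 N)).
It also fails if it takes over 125 s, if anything falls off the work surface, if the arm or the gripper's body presses on something with over 40 N, if the wrist force passes 120 N, or if a joint passes its speed limit or range.

## Working session

There is one attempt and no reset: what is moved stays moved. The work goes in short steps, Python scripts to look and compute and a tool call to move; the robot and the scene stay as the last step left them, time stands still between calls to the robot, and variables do not carry over. Pictures are saved under pics/ and viewed, about 12 in all and at most 16, crops included, and the job is handed in when it is done.

Besides the shell and the picture viewer there is one more tool, called after "Emit:" as name(argument=value, ...), one argument or row to a line, values as JSON. play_rows: Moves the arm, as the interface text tells. Its arguments: {"type":"object","properties":{"commands":{"type":"array"}},"required":["commands"]}

```bash
mkdir -p pics; ls; python3 - <<'E'
from station import r, viewer, job, spotter
import cv2,numpy as np,pickle
s=r.sense(); print(s['time_s'],s['tcp_pos'],np.round(s['ee_rot'],3),s['gripper_width'])
out={}
for n in('top','side'):
    p=viewer.capture(n); cv2.imwrite(f'pics/{n}0.png',p['image'][:,:,::-1]); out[n]=p
    print(n,p['fx'],p['fy'],p['cx'],p['cy'],np.round(p['R'],3).tolist(),np.round(p['t'],3))
    for k in ['bottle_small','bottle_medium','bottle_large','bottle_giant','seat_small','seat_medium','seat_large','seat_giant','square_a']:
        print(k,[(np.round(d['uv']).tolist(),round(d['score'],2)) for d in spotter.find_in(k,p)][:4])
pickle.dump(out,open('p0.pkl','wb'))
a=np.hstack([out['top']['image'],out['side']['image']])
E
```

```text
pics
0.0 [0.21805273 0.58510273 0.24045092] [[-0.001 -0.349 -0.937]
 [-0.002 -0.937  0.349]
 [-1.     0.002 -0.   ]] 1.003520945598949
top 397.6221078504801 397.6221078504801 253.11567829806384 189.7889272475338 [[0.031, -1.0, 0.003], [-0.979, -0.031, -0.201], [0.201, 0.003, -0.98]] [-0.042  0.522  0.772]
bottle_small [([164.0, 221.0], 0.57)]
bottle_medium [([263.0, 231.0], 0.66)]
bottle_large [([367.0, 169.0], 0.85), ([337.0, 275.0], 0.83), ([387.0, 266.0], 0.75), ([367.0, 222.0], 0.74)]
bottle_giant [([318.0, 228.0], 0.79)]
seat_small [([170.0, 144.0], 0.88)]
seat_medium [([301.0, 148.0], 0.6), ([263.0, 230.0], 0.45)]
seat_large [([257.0, 148.0], 0.56)]
seat_giant [([212.0, 146.0], 0.88)]
square_a [([216.0, 214.0], 0.88), ([114.0, 218.0], 0.58)]
side 388.2120096011682 388.2120096011682 259.07841869864853 183.77481421388845 [[-0.899, -0.438, 0.015], [-0.338, 0.673, -0.657], [0.278, -0.596, -0.754]] [0.462 0.204 0.668]
bottle_small [([250.0, 263.0], 0.73), ([221.0, 165.0], 0.49)]
bottle_medium [([304.0, 179.0], 0.9)]
bottle_large [([370.0, 114.0], 0.88), ([330.0, 110.0], 0.8), ([284.0, 102.0], 0.67), ([366.0, 147.0], 0.6)]
bottle_giant [([317.0, 142.0], 0.8)]
seat_small [([165.0, 228.0], 0.65)]
seat_medium [([242.0, 135.0], 0.89)]
seat_large [([221.0, 168.0], 0.72)]
seat_giant [([195.0, 194.0], 0.96)]
square_a [([241.0, 136.0], 0.72), ([215.0, 310.0], 0.66), ([271.0, 212.0], 0.62)]
```

View pics/top0.png

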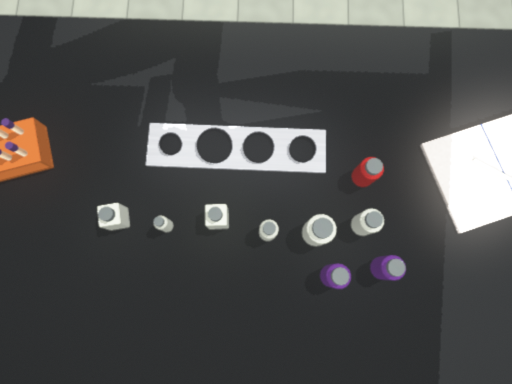

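View pics/side0.png

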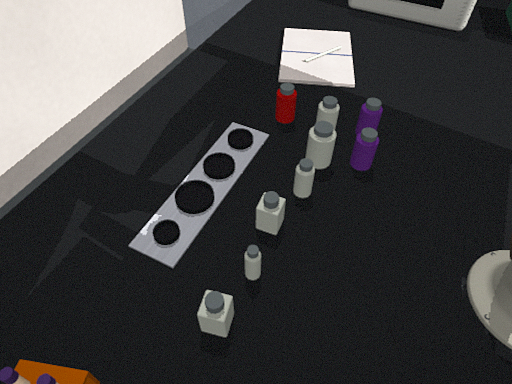

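Top view, left to right:
- Seats: small (170,144), giant (214,146), large (258,148), medium (302,149).
- Bottle row: square (114,217), small (164,222), square (216,216), medium (268,230), giant (319,230), large (368,222).
- Look-alikes: red (368,171), purple (337,275) and (388,267).

The white one at (368,222) is the bottle_large candidate, because the three others are coloured. Next I'll fit positions by matching model outlines.

```bash
cat > h.py <<'E'
import numpy as np,cv2
from scipy.optimize import least_squares
D=dict(small=(.028,.080,.062,.05,.014),medium=(.038,.086,.068,.06,.0),large=(.048,.092,.074,.07,0),giant=(.058,.098,.080,.08,0))
SEATS=['small','giant','large','medium']
def proj(p,X):
    c=X@np.array(p['R']).T+p['t']; return c[:,:2]/c[:,2:]*[p['fx'],p['fy']]+[p['cx'],p['cy']]
def circ(x,y,z,rad,n=48):
    a=np.linspace(0,2*np.pi,n,False); return np.c_[x+rad*np.cos(a),y+rad*np.sin(a),np.full(n,z)]
def hullc(p,X):
    h=cv2.convexHull(proj(p,X).astype(np.float32)); m=cv2.moments(h); return np.array([m['m10'],m['m01']])/m['m00'],h[:,0]
def ray(p,uv,z):
    R=np.array(p['R']);d=R.T@np.array([(uv[0]-p['cx'])/p['fx'],(uv[1]-p['cy'])/p['fy'],1]);o=-R.T@np.array(p['t']);return o+d*(z-o[2])/d[2]
def bottle(k,x,y,z0=0):
    d,H,s,_,_=D[k]; return np.vstack([circ(x,y,z0,d/2),circ(x,y,z0+s,d/2),circ(x,y,z0+H,d*.3)])
def fit(p,mask,model):
    u=np.argwhere(mask)[:,::-1].mean(0)
    s=least_squares(lambda q:hullc(p,model(*q))[0]-u,ray(p,u,.04)[:2]).x
    h=hullc(p,model(*s))[1]; m2=np.zeros(mask.shape,np.uint8); cv2.fillPoly(m2,[np.round(h).astype(int)],1)
    return s,(mask&(m2>0)).sum()/(mask|(m2>0)).sum()
E
python3 - <<'E'
import pickle; from h import *
P=pickle.load(open('p0.pkl','rb'))
p=P['top'];img=p['image'].astype(int)
g=img.min(2)>45
n,lab,st,ce=cv2.connectedComponentsWithStats(g.astype(np.uint8))
def comp(u,v):
    d=[np.hypot(*(ce[i]-[u,v])) if 40<st[i,4]<3000 else 1e9 for i in range(n)];i=int(np.argmin(d));return lab==i
seed=dict(small=(164,222),medium=(268,230),large=(368,222),giant=(319,230))
for k,(u,v) in seed.items():
    m=comp(u,v); print('T',k,m.sum(),*[np.round(a,4) for a in fit(p,m,lambda x,y:bottle(k,x,y))])
for k,(u,v) in dict(sqA=(114,217),sqB=(216,216)).items():
    m=comp(u,v); print(k,m.sum(),np.round(fit(p,m,lambda x,y:bottle('medium',x,y))[0],4))
# side, by networks
from station import viewer,spotter
sp=viewer.capture('side'); tp=viewer.capture('top')
for nm,pp in(('S',sp),('T2',tp)):
  for k in seed:
    for d in spotter.silhouettes('bottle_'+k,pp)[:5]:
        print(nm,k,np.round(d['uv']),round(d['score'],2),d['region'].sum(),*[np.round(a,4) for a in fit(pp,d['region'],lambda x,y:bottle(k,x,y))])
# seats in both
gray=img.sum(2)
for k in SEATS:
  f=lambda x,y:np.vstack([circ(x,y,.006,D[k][3]/2),circ(x,y,.02,D[k][3]/2)])
  for nm,pp in(('S',sp),('T',tp)):
    for d in spotter.silhouettes('seat_'+k,pp)[:1]:
        print(nm,'seat',k,np.round(d['uv']),round(d['score'],2),d['region'].sum(),*[np.round(a,4) for a in fit(pp,d['region'],f)])
E
```

```text
T small 4835 [0.2557 0.1978] 0.0002
T medium 4835 [0.2563 0.1967] 0.0004
T large 4835 [0.257  0.1954] 0.0004
T giant 4835 [0.2576 0.1941] 0.0007
sqA 4835 [0.2563 0.1967]
sqB 4835 [0.2563 0.1967]
S small [254. 264.] 0.83 458 [0.4489 0.1583] 0.8529
S medium [239. 138.] 0.66 429 [ 0.6136 -0.1069] 0.4908
S medium [306. 178.] 0.65 633 [ 0.4419 -0.0618] 0.9017
S large [287. 104.] 0.94 751 [ 0.5712 -0.2698] 0.9648
S large [370. 114.] 0.93 633 [ 0.3754 -0.3213] 0.7239
S large [364. 149.] 0.75 856 [ 0.3536 -0.1995] 0.9264
S large [329. 109.] 0.67 510 [ 0.4683 -0.2907] 0.6311
S giant [216. 310.] 0.67 1333 [0.4584 0.2666] 0.6896
S giant [320. 143.] 0.62 1018 [ 0.4441 -0.1681] 0.8679
T2 medium [266. 230.] 0.68 306 [ 0.4431 -0.0595] 0.8453
T2 large [368. 172.] 0.9 668 [ 0.5736 -0.2671] 0.9123
T2 large [338. 276.] 0.8 581 [ 0.3545 -0.1961] 0.8595
T2 large [364. 224.] 0.68 694 [ 0.4656 -0.2632] 0.9556
T2 large [387. 267.] 0.66 724 [ 0.3741 -0.303 ] 0.9165
T2 giant [321. 230.] 0.68 813 [ 0.4441 -0.1623] 0.926
S seat small [166. 229.] 0.79 514 [0.6307 0.1612] 0.8317
T seat small [170. 143.] 0.95 429 [0.6314 0.1626] 0.9286
S seat giant [192. 193.] 0.88 1100 [0.6302 0.0624] 0.945
T seat giant [213. 145.] 0.61 1035 [0.6306 0.0644] 0.9442
S seat large [221. 168.] 0.97 697 [ 0.6294 -0.0352] 0.9183
T seat large [257. 146.] 0.56 773 [ 0.6296 -0.0349] 0.9073
S seat medium [243. 136.] 0.69 427 [ 0.6278 -0.134 ] 0.8697
T seat medium [302. 146.] 0.86 573 [ 0.627  -0.1323] 0.887
```

```bash
cat >> h.py <<'E'
def outl(p,X):
    return hullc(p,X)[1]
def edgefit(p,model,q0,sign,span=.012):
    """x,y maximising the mean brightness step across the model outline (sign +1: brighter inside)"""
    g=cv2.GaussianBlur(p['image'].mean(2).astype(np.float32),(0,0),.8)
    def sc(q):
        h=outl(p,model(*q)); c=h.mean(0); e=[]
        seg=np.vstack([h[i]+(h[(i+1)%len(h)]-h[i])*t for i in range(len(h)) for t in np.linspace(0,1,max(2,int(np.hypot(*(h[(i+1)%len(h)]-h[i])))),endpoint=False)])
        n=(seg-c)/np.linalg.norm(seg-c,axis=1)[:,None]
        a=(seg-1.5*n).astype(np.float32);b=(seg+1.5*n).astype(np.float32)
        S=lambda x:cv2.remap(g,x[:,None,0],x[:,None,1],cv2.INTER_LINEAR)[:,0]
        return np.mean(np.clip(sign*(S(a)-S(b)),-60,60))
    best=(-1e9,q0)
    for st in(.003,.001,.0005):
        c=best[1]; r=np.arange(-4,5)*st
        for dx in r:
            for dy in r:
                q=(c[0]+dx,c[1]+dy); v=sc(q)
                if v>best[0]: best=(v,q)
    return np.round(best[1],4),round(float(best[0]),1)
def sm(k): return lambda x,y:np.vstack([circ(x,y,.006,D[k][3]/2),circ(x,y,.02,D[k][3]/2)])
E
python3 - <<'E'
import pickle; from h import *
P=pickle.load(open('p0.pkl','rb'))
B=dict(small=(.449,.158),medium=(.442,-.061),large=(.466,-.265),giant=(.444,-.165))
S=dict(small=(.631,.162),giant=(.6305,.063),large=(.6295,-.035),medium=(.6275,-.133))
for k in B:
  for n in P: print('bottle',k,n,*edgefit(P[n],lambda x,y:bottle(k,x,y),B[k],1))
for k in S:
  for n in P: print('seat',k,n,*edgefit(P[n],sm(k),S[k],-1))
i=P['top']['image'];print(i[300,100],i[222,164],i[216,216],i[215,100])
c=cv2.resize(i[100:300,90:420,::-1],None,fx=2.4,fy=2.4,interpolation=cv2.INTER_CUBIC)
def dr(h): cv2.polylines(c,[np.round((h-[90,100]+.5)*2.4).astype(int)],True,(0,255,0),1)
for k in B: dr(outl(P['top'],bottle(k,*edgefit(P['top'],lambda x,y:bottle(k,x,y),B[k],1)[0])))
for k in S: dr(outl(P['top'],sm(k)(*edgefit(P['top'],sm(k),S[k],-1)[0])))
cv2.imwrite('pics/c1.png',c)
E
```

```text
bottle small top [0.449 0.161] 60.0
bottle small side [0.4495 0.1585] 59.8
bottle medium top [ 0.442 -0.061] 60.0
bottle medium side [ 0.4425 -0.059 ] 45.7
bottle large top [ 0.466 -0.265] 60.0
bottle large side [ 0.4645 -0.2715] 33.1
bottle giant top [ 0.444 -0.162] 60.0
bottle giant side [ 0.443 -0.159] 35.7
seat small top [0.628 0.162] 60.0
seat small side [0.631 0.162] 60.0
seat giant top [0.6275 0.063 ] 60.0
seat giant side [0.627  0.0645] 60.0
seat large top [ 0.6265 -0.035 ] 60.0
seat large side [ 0.6265 -0.035 ] 60.0
seat medium top [ 0.6245 -0.13  ] 60.0
seat medium side [ 0.6275 -0.133 ] 60.0
[47 49 50] [188 192 182] [154 164 161] [148 156 155]
```

View pics/c1.png

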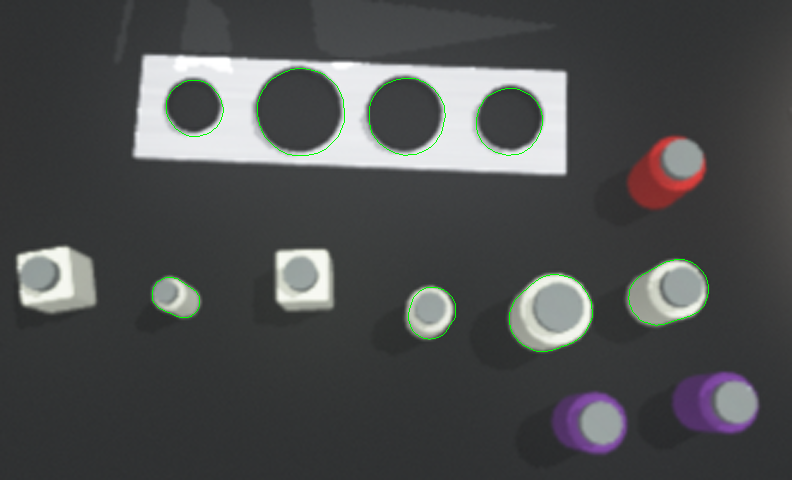

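The white bottle at (368,222) is confirmed as bottle_large: the crop shows the red and purple ones are look-alikes, and the fitted outlines match. I'll refine the fits without the saturated score and work out the first move.

```bash
sed -i 's/,-60,60)/,-200,200)/' h.py; cat > n.py <<'E'
import sys; from h import *; from scipy.spatial.transform import Rotation as Ro
from station import r
s=r.sense(); R=np.array(s['ee_rot']); T=np.array([[0,-1,0],[0,0,1],[-1,0,0]])
x,y,z=map(float,sys.argv[1:4])
d=R.T@(np.array([x,y,z])-s['tcp_pos'])/.75; a=Ro.from_matrix(R.T@T).as_rotvec()/np.pi
print('t',np.round(d,4),'a',np.round(a,4),'now',np.round(s['tcp_pos'],4),s['time_s'])
E
python3 - <<'E'
import pickle; from h import *
P=pickle.load(open('p0.pkl','rb'))
B=dict(small=(.449,.159),medium=(.442,-.061),large=(.466,-.267),giant=(.444,-.163))
S=dict(small=(.63,.162),giant=(.629,.063),large=(.628,-.035),medium=(.627,-.133))
for k in B: print('bottle',k,[edgefit(P[n],lambda x,y:bottle(k,x,y),B[k],1) for n in P])
q=[]
for k in S:
  e=[edgefit(P[n],sm(k),S[k],-1) for n in P]; print('seat',k,e); q.append(np.mean([v[0] for v in e],0))
q=np.array(q);i=np.array([1.5,.5,-.5,-1.5])*.098
f=least_squares(lambda v:(np.c_[v[0]+i*np.sin(v[2]),v[1]+i*np.cos(v[2])]-q).ravel(),[.63,0,0]).x
print(f,np.round(np.c_[f[0]+i*np.sin(f[2]),f[1]+i*np.cos(f[2])],4).tolist(),np.round(q,4).tolist())
E
python3 n.py .449 .160 .19
```

```text
bottle small [(array([0.449 , 0.1605]), 92.8), (array([0.4495, 0.159 ]), 77.3)]
bottle medium [(array([ 0.4425, -0.059 ]), 116.3), (array([ 0.442 , -0.0595]), 60.8)]
bottle large [(array([ 0.465, -0.264]), 104.6), (array([ 0.4655, -0.271 ]), 42.9)]
bottle giant [(array([ 0.4445, -0.162 ]), 120.7), (array([ 0.444, -0.163]), 51.8)]
seat small [(array([0.6305, 0.163 ]), 131.1), (array([0.631 , 0.1625]), 116.7)]
seat giant [(array([0.629 , 0.0655]), 127.8), (array([0.6295, 0.064 ]), 110.0)]
seat large [(array([ 0.6285, -0.033 ]), 129.7), (array([ 0.629, -0.034]), 118.0)]
seat medium [(array([ 0.6275, -0.1305]), 129.7), (array([ 0.628, -0.132]), 118.0)]
[0.629125  0.0156875 0.0096911] [[0.6305, 0.1627], [0.6296, 0.0647], [0.6287, -0.0333], [0.6277, -0.1313]] [[0.6307, 0.1628], [0.6292, 0.0648], [0.6287, -0.0335], [0.6278, -0.1312]]
t [ 0.0687  0.4243 -0.4865] a [ 0.3864  0.     -0.    ] now [0.2183 0.5856 0.2416] 1.9
```

Emit:
play_rows(
  commands=[
    {"fingers":-0.4,"tx":0.0687,"ty":0.424,"tz":-0.4865,"ax":0.386,"ay":0,"az":0},
    {"fingers":-0.4,"tx":0.0687,"ty":0.424,"tz":-0.4865,"ax":0.386,"ay":0,"az":0},
    {"fingers":-0.4,"tx":0.0687,"ty":0.424,"tz":-0.4865,"ax":0.386,"ay":0,"az":0},
    {"fingers":-0.4,"tx":0.0687,"ty":0.424,"tz":-0.4865,"ax":0.386,"ay":0,"az":0},
    {"fingers":-0.4,"tx":0.0687,"ty":0.424,"tz":-0.4865,"ax":0.386,"ay":0,"az":0},
  ],
)

```text
time_s: 2.32
tcp_pos: [0.3176, 0.4018, 0.2195]
ee_rot: [[0.0, -0.834, -0.551], [0.0, -0.551, 0.834], [-1.0, -0.001, 0.0]]
wrist_force: [0.9, -0.9, 0.0]
gripper_width: 0.738
```

```bash
python3 n.py .449 .160 .19
```

```text
t [ 0.0393  0.0314 -0.3656] a [1.858e-01 1.000e-04 1.000e-04] now [0.3176 0.4018 0.2195] 2.3167
```

Emit:
play_rows(
  commands=[
    {"fingers":-0.4,"tx":0.0393,"ty":0.0314,"tz":-0.3656,"ax":0.186,"ay":0,"az":0},
    {"fingers":-0.4,"tx":0.0393,"ty":0.0314,"tz":-0.3656,"ax":0.186,"ay":0,"az":0},
    {"fingers":-0.4,"tx":0.0393,"ty":0.0314,"tz":-0.3656,"ax":0.186,"ay":0,"az":0},
    {"fingers":-0.4,"tx":0.0393,"ty":0.0314,"tz":-0.3656,"ax":0.186,"ay":0,"az":0},
    {"fingers":-0.4,"tx":0.0393,"ty":0.0314,"tz":-0.3656,"ax":0.186,"ay":0,"az":0},
  ],
)

```text
time_s: 2.73
tcp_pos: [0.4176, 0.2203, 0.1976]
ee_rot: [[0.001, -1.0, 0.0], [0.001, 0.0, 1.0], [-1.0, -0.001, 0.001]]
wrist_force: [1.6, 0.7, 0.1]
gripper_width: 0.702
```

```bash
python3 n.py .449 .160 .19
```

```text
t [ 0.0101 -0.0419 -0.0804] a [-0.0001  0.0002  0.0003] now [0.4176 0.2203 0.1976] 2.7333
```

Emit:
play_rows(
  commands=[
    {"fingers":-0.4,"tx":0.01,"ty":-0.0419,"tz":-0.0804,"ax":0,"ay":0,"az":0},
    {"fingers":-0.4,"tx":0.01,"ty":-0.0419,"tz":-0.0804,"ax":0,"ay":0,"az":0},
    {"fingers":-0.4,"tx":0.01,"ty":-0.0419,"tz":-0.0804,"ax":0,"ay":0,"az":0},
    {"fingers":-0.4,"tx":0.055,"ty":-0.0419,"tz":-0.0804,"ax":0,"ay":0,"az":0},
    {"fingers":-0.4,"tx":0.1,"ty":-0.0419,"tz":-0.0804,"ax":0,"ay":0,"az":0},
  ],
)

```text
time_s: 3.15
tcp_pos: [0.4505, 0.1627, 0.1236]
ee_rot: [[0.006, -1.0, -0.004], [0.004, -0.003, 1.0], [-1.0, -0.006, 0.004]]
wrist_force: [-0.0, -0.2, -0.8]
gripper_width: 0.699
```

```bash
python3 n.py .449 .160 .045
```

```text
t [ 0.1048  0.0027 -0.0041] a [0.0011 0.0014 0.0019] now [0.4505 0.1627 0.1236] 3.15
```

Emit:
play_rows(
  commands=[
    {"fingers":-0.4,"tx":0.04,"ty":0,"tz":0,"ax":0,"ay":0,"az":0},
    {"fingers":-0.4,"tx":0.08,"ty":0,"tz":0,"ax":0,"ay":0,"az":0},
    {"fingers":-0.4,"tx":0.104,"ty":0,"tz":0,"ax":0,"ay":0,"az":0},
    {"fingers":-0.4,"tx":0.104,"ty":0,"tz":0,"ax":0,"ay":0,"az":0},
    {"fingers":-0.4,"tx":0.104,"ty":0,"tz":0,"ax":0,"ay":0,"az":0},
  ],
)

```text
time_s: 3.57
tcp_pos: [0.4486, 0.1622, 0.044]
ee_rot: [[-0.001, -1.0, -0.006], [-0.001, -0.006, 1.0], [-1.0, 0.001, -0.001]]
wrist_force: [0.4, 0.3, 0.8]
gripper_width: 0.696
```

```bash
python3 n.py .449 .160 .045
```

```text
t [-0.0013 -0.0005 -0.003 ] a [ 0.0018 -0.0004 -0.0003] now [0.4486 0.1622 0.044 ] 3.5667
```

Emit:
play_rows(
  commands=[
    {"fingers":-0.4,"tx":-0.001,"ty":0,"tz":-0.003,"ax":0.002,"ay":0,"az":0},
    {"fingers":0.2,"tx":-0.001,"ty":0,"tz":-0.003,"ax":0.002,"ay":0,"az":0},
    {"fingers":1,"tx":-0.001,"ty":0,"tz":-0.003,"ax":0.002,"ay":0,"az":0},
    {"fingers":1,"tx":-0.001,"ty":0,"tz":-0.003,"ax":0.002,"ay":0,"az":0},
    {"fingers":1,"tx":-0.001,"ty":0,"tz":-0.003,"ax":0.002,"ay":0,"az":0},
  ],
)

```text
time_s: 3.98
tcp_pos: [0.4491, 0.1599, 0.0459]
ee_rot: [[0.001, -1.0, 0.002], [0.001, 0.002, 1.0], [-1.0, -0.001, 0.001]]
wrist_force: [0.7, -0.2, -0.3]
gripper_width: 0.483
```

Emit:
play_rows(
  commands=[
    {"fingers":1,"tx":0,"ty":0,"tz":0,"ax":0,"ay":0,"az":0},
    {"fingers":1,"tx":0,"ty":0,"tz":0,"ax":0,"ay":0,"az":0},
    {"fingers":1,"tx":0,"ty":0,"tz":0,"ax":0,"ay":0,"az":0},
    {"fingers":1,"tx":0,"ty":0,"tz":0,"ax":0,"ay":0,"az":0},
    {"fingers":1,"tx":0,"ty":0,"tz":0,"ax":0,"ay":0,"az":0},
  ],
)

```text
time_s: 4.4
tcp_pos: [0.4488, 0.1597, 0.0453]
ee_rot: [[0.0, -1.0, 0.001], [0.0, 0.001, 1.0], [-1.0, -0.0, 0.0]]
wrist_force: [0.2, -0.2, 3.4]
gripper_width: 0.314
```

Emit:
play_rows(
  commands=[
    {"fingers":1,"tx":-0.03,"ty":0,"tz":0,"ax":0,"ay":0,"az":0},
    {"fingers":1,"tx":-0.07,"ty":0,"tz":0,"ax":0,"ay":0,"az":0},
    {"fingers":1,"tx":-0.08,"ty":-0.04,"tz":0,"ax":0,"ay":0,"az":0},
    {"fingers":1,"tx":-0.08,"ty":-0.08,"tz":0,"ax":0,"ay":0,"az":0},
    {"fingers":1,"tx":-0.08,"ty":-0.12,"tz":0,"ax":0,"ay":0,"az":0},
  ],
)

```text
time_s: 4.82
tcp_pos: [0.54, 0.1599, 0.1063]
ee_rot: [[0.002, -1.0, 0.001], [0.001, 0.001, 1.0], [-1.0, -0.002, 0.001]]
wrist_force: [0.5, 1.2, -0.8]
gripper_width: 0.312
```

```bash
python3 n.py .6305 .1627 .105
```

```text
t [ 0.002  -0.1207  0.0039] a [-0.0003  0.0005  0.0006] now [0.54   0.1599 0.1063] 4.8167
```

Emit:
play_rows(
  commands=[
    {"fingers":1,"tx":0,"ty":-0.04,"tz":0.002,"ax":0,"ay":0,"az":0},
    {"fingers":1,"tx":0,"ty":-0.08,"tz":0.004,"ax":0,"ay":0,"az":0},
    {"fingers":1,"tx":0.002,"ty":-0.121,"tz":0.004,"ax":0,"ay":0,"az":0},
    {"fingers":1,"tx":0.002,"ty":-0.121,"tz":0.004,"ax":0,"ay":0,"az":0},
    {"fingers":1,"tx":0.002,"ty":-0.121,"tz":0.004,"ax":0,"ay":0,"az":0},
  ],
)

```text
time_s: 5.23
tcp_pos: [0.6299, 0.1619, 0.1018]
ee_rot: [[-0.002, -1.0, 0.003], [-0.001, 0.003, 1.0], [-1.0, 0.002, -0.001]]
wrist_force: [-0.8, 0.7, -0.6]
gripper_width: 0.313
```

```bash
python3 n.py .6305 .1627 .056
```

```text
t [ 0.0611 -0.0009  0.0011] a [-0.001  -0.0002 -0.0006] now [0.6299 0.1619 0.1018] 5.2333
```

Emit:
play_rows(
  commands=[
    {"fingers":1,"tx":0.015,"ty":0,"tz":0,"ax":0,"ay":0,"az":0},
    {"fingers":1,"tx":0.03,"ty":0,"tz":0,"ax":0,"ay":0,"az":0},
    {"fingers":1,"tx":0.045,"ty":0,"tz":0,"ax":0,"ay":0,"az":0},
    {"fingers":1,"tx":0.053,"ty":0,"tz":0,"ax":0,"ay":0,"az":0},
    {"fingers":1,"tx":0.053,"ty":0,"tz":0,"ax":0,"ay":0,"az":0},
  ],
)

```text
time_s: 5.65
tcp_pos: [0.6275, 0.1619, 0.0613]
ee_rot: [[-0.005, -1.0, 0.001], [-0.002, 0.001, 1.0], [-1.0, 0.005, -0.002]]
wrist_force: [-0.5, -0.1, -0.7]
gripper_width: 0.31
```

```bash
python3 n.py .6305 .1627 .0553; cat > v.py <<'E'
import sys; from h import *; from station import viewer,r
k,x,y,z=sys.argv[1],*map(float,sys.argv[2:5])   # outlines of the bottle where it should be, on both cameras
c=[]
for n in('top','side'):
    p=viewer.capture(n); im=p['image'][:,:,::-1].copy(); u=proj(p,np.array([[x,y,z+.03]]))[0].astype(int)
    o=np.clip(u-[40,40],0,[432,304]); a=cv2.resize(im[o[1]:o[1]+80,o[0]:o[0]+80],None,fx=5,fy=5,interpolation=cv2.INTER_CUBIC)
    for m in(bottle(k,x,y,z),sm(k)(x,y)): cv2.polylines(a,[np.round((outl(p,m)-o+.5)*5).astype(int)],True,(0,255,0),1)
    c.append(a)
cv2.imwrite(f'pics/{sys.argv[5]}.png',np.hstack(c)); s=r.sense(); print(s['tcp_pos'],s['wrist_force'],s['gripper_width'])
E
python3 v.py small .6305 .1627 .0105 v1
```

```text
t [ 0.008  -0.0041  0.0011] a [-0.0005 -0.0006 -0.0014] now [0.6275 0.1619 0.0613] 5.65
[0.62912365 0.16244754 0.063481  ] [ 0.35341673  0.35900609 -0.74415653] 0.3133613611853239
```

View pics/v1.png

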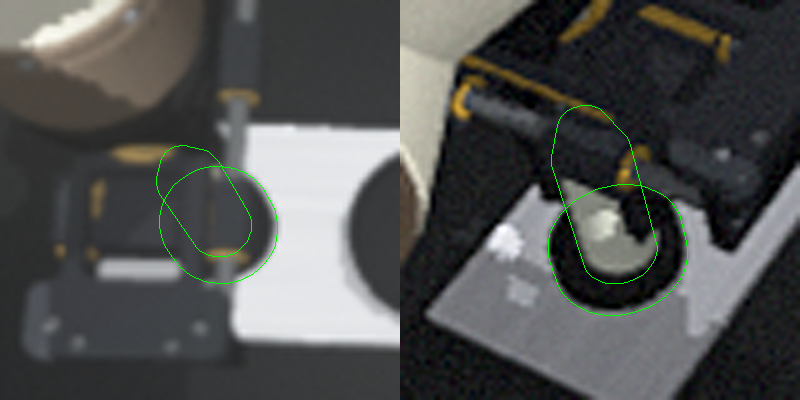

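The left panel (top view) shows the gripper over the seat. In the right panel (side view) the bottle's foot is centred in the cup at about (615,240). I'll lower it the last 8 mm.

Emit:
play_rows(
  commands=[
    {"fingers":1,"tx":0.003,"ty":-0.001,"tz":0,"ax":0,"ay":0,"az":0},
    {"fingers":1,"tx":0.006,"ty":-0.001,"tz":0,"ax":0,"ay":0,"az":0},
    {"fingers":1,"tx":0.008,"ty":-0.001,"tz":0,"ax":0,"ay":0,"az":0},
    {"fingers":1,"tx":0.01,"ty":-0.001,"tz":0,"ax":0,"ay":0,"az":0},
    {"fingers":1,"tx":0.01,"ty":-0.001,"tz":0,"ax":0,"ay":0,"az":0},
  ],
)

```text
time_s: 6.17
tcp_pos: [0.63, 0.1623, 0.056]
ee_rot: [[-0.0, -1.0, 0.002], [-0.0, 0.002, 1.0], [-1.0, 0.0, -0.0]]
wrist_force: [0.1, -0.3, -0.6]
gripper_width: 0.313
```

Emit:
play_rows(
  commands=[
    {"fingers":1,"tx":0,"ty":0,"tz":0,"ax":0,"ay":0,"az":0},
    {"fingers":1,"tx":0,"ty":0,"tz":0,"ax":0,"ay":0,"az":0},
  ],
)

```text
time_s: 6.33
tcp_pos: [0.6303, 0.1624, 0.0564]
ee_rot: [[0.0, -1.0, 0.002], [0.0, 0.002, 1.0], [-1.0, -0.0, 0.0]]
wrist_force: [0.5, -0.3, -0.2]
gripper_width: 0.309
```

Emit:
play_rows(
  commands=[
    {"fingers":1,"tx":0.001,"ty":0,"tz":0,"ax":0,"ay":0,"az":0},
    {"fingers":0.1,"tx":0.001,"ty":0,"tz":0,"ax":0,"ay":0,"az":0},
    {"fingers":-0.2,"tx":0.001,"ty":0,"tz":0,"ax":0,"ay":0,"az":0},
    {"fingers":-0.4,"tx":0.001,"ty":0,"tz":0,"ax":0,"ay":0,"az":0},
    {"fingers":-0.4,"tx":0.001,"ty":0,"tz":0,"ax":0,"ay":0,"az":0},
  ],
)

```text
time_s: 6.75
tcp_pos: [0.6303, 0.1624, 0.0557]
ee_rot: [[0.0, -1.0, 0.002], [0.0, 0.002, 1.0], [-1.0, -0.0, 0.0]]
wrist_force: [-0.1, 0.2, -0.3]
gripper_width: 0.528
```

Emit:
play_rows(
  commands=[
    {"fingers":-0.4,"tx":-0.01,"ty":0,"tz":0,"ax":0,"ay":0,"az":0},
    {"fingers":-0.5,"tx":-0.05,"ty":0,"tz":0,"ax":0,"ay":0,"az":0},
    {"fingers":-0.5,"tx":-0.1,"ty":0,"tz":0,"ax":0,"ay":0,"az":0},
    {"fingers":-0.5,"tx":-0.15,"ty":0,"tz":0,"ax":0,"ay":0,"az":0},
    {"fingers":-0.5,"tx":-0.18,"ty":0,"tz":0,"ax":0,"ay":0,"az":0},
  ],
)

```text
time_s: 7.17
tcp_pos: [0.6318, 0.1627, 0.1961]
ee_rot: [[0.007, -1.0, 0.001], [0.002, 0.001, 1.0], [-1.0, -0.007, 0.002]]
wrist_force: [0.6, -0.5, 0.7]
gripper_width: 0.74
```

```bash
python3 n.py .4423 -.0595 .19
```

```text
t [ 0.0059  0.2525 -0.2965] a [-0.0003  0.0006  0.0021] now [0.6318 0.1627 0.1961] 7.1667
```

Emit:
play_rows(
  commands=[
    {"fingers":-0.5,"tx":0,"ty":0.251,"tz":-0.2965,"ax":0,"ay":0,"az":0},
    {"fingers":-0.5,"tx":0,"ty":0.251,"tz":-0.2965,"ax":0,"ay":0,"az":0},
    {"fingers":-0.5,"tx":0,"ty":0.251,"tz":-0.2965,"ax":0,"ay":0,"az":0},
    {"fingers":-0.5,"tx":0,"ty":0.251,"tz":-0.2965,"ax":0,"ay":0,"az":0},
    {"fingers":-0.5,"tx":0,"ty":0.251,"tz":-0.2965,"ax":0,"ay":0,"az":0},
  ],
)

```text
time_s: 7.58
tcp_pos: [0.4938, 0.0023, 0.1913]
ee_rot: [[0.001, -1.0, 0.001], [0.0, 0.001, 1.0], [-1.0, -0.001, 0.0]]
wrist_force: [0.1, 0.6, 0.3]
gripper_width: 0.75
```

```bash
python3 n.py .4423 -.0595 .05
```

```text
t [ 0.1883  0.0689 -0.0825] a [-0.0003  0.0001  0.0003] now [0.4938 0.0023 0.1913] 7.5833
```

Emit:
play_rows(
  commands=[
    {"fingers":-0.5,"tx":0,"ty":0.0685,"tz":-0.082,"ax":0,"ay":0,"az":0},
    {"fingers":-0.5,"tx":0,"ty":0.0685,"tz":-0.082,"ax":0,"ay":0,"az":0},
    {"fingers":-0.5,"tx":0,"ty":0.0685,"tz":-0.082,"ax":0,"ay":0,"az":0},
    {"fingers":-0.5,"tx":0,"ty":0.0685,"tz":-0.082,"ax":0,"ay":0,"az":0},
    {"fingers":-0.5,"tx":0.05,"ty":0.0685,"tz":-0.082,"ax":0,"ay":0,"az":0},
  ],
)

```text
time_s: 8.0
tcp_pos: [0.4503, -0.0572, 0.1597]
ee_rot: [[0.019, -1.0, -0.0], [0.002, -0.0, 1.0], [-1.0, -0.019, 0.002]]
wrist_force: [1.9, 0.8, -0.9]
gripper_width: 0.748
```

```bash
python3 n.py .4423 -.0595 .05
```

```text
t [ 0.146   0.0134 -0.0032] a [0.0001 0.0005 0.006 ] now [ 0.4503 -0.0572  0.1597] 8.0
```

Emit:
play_rows(
  commands=[
    {"fingers":-0.5,"tx":0.03,"ty":0,"tz":0,"ax":0,"ay":0,"az":0},
    {"fingers":-0.5,"tx":0.06,"ty":0,"tz":0,"ax":0,"ay":0,"az":0},
    {"fingers":-0.5,"tx":0.06,"ty":0,"tz":0,"ax":0,"ay":0,"az":0},
    {"fingers":-0.5,"tx":0.06,"ty":0,"tz":0,"ax":0,"ay":0,"az":0},
  ],
)

```text
time_s: 8.33
tcp_pos: [0.4444, -0.0573, 0.1078]
ee_rot: [[-0.002, -1.0, 0.0], [-0.001, 0.0, 1.0], [-1.0, 0.002, -0.001]]
wrist_force: [1.3, 0.5, 0.4]
gripper_width: 0.75
```

```bash
python3 n.py .4423 -.0595 .05
```

```text
t [ 0.0771  0.0027 -0.0028] a [-0.0001 -0.0003 -0.0005] now [ 0.4444 -0.0573  0.1078] 8.3333
```

Emit:
play_rows(
  commands=[
    {"fingers":-0.5,"tx":0.03,"ty":0.002,"tz":-0.002,"ax":0,"ay":0,"az":0},
    {"fingers":-0.5,"tx":0.06,"ty":0.002,"tz":-0.002,"ax":0,"ay":0,"az":0},
    {"fingers":-0.5,"tx":0.076,"ty":0.002,"tz":-0.002,"ax":0,"ay":0,"az":0},
    {"fingers":-0.5,"tx":0.076,"ty":0.002,"tz":-0.002,"ax":0,"ay":0,"az":0},
    {"fingers":-0.5,"tx":0.076,"ty":0.002,"tz":-0.002,"ax":0,"ay":0,"az":0},
  ],
)

```text
time_s: 8.75
tcp_pos: [0.4439, -0.0589, 0.0521]
ee_rot: [[0.002, -1.0, 0.0], [-0.0, 0.0, 1.0], [-1.0, -0.002, -0.0]]
wrist_force: [0.2, 0.1, 0.1]
gripper_width: 0.749
```

Emit:
play_rows(
  commands=[
    {"fingers":0.2,"tx":0,"ty":0,"tz":0,"ax":0,"ay":0,"az":0},
    {"fingers":1,"tx":0,"ty":0,"tz":0,"ax":0,"ay":0,"az":0},
    {"fingers":1,"tx":0,"ty":0,"tz":0,"ax":0,"ay":0,"az":0},
    {"fingers":1,"tx":0,"ty":0,"tz":0,"ax":0,"ay":0,"az":0},
    {"fingers":1,"tx":0,"ty":0,"tz":0,"ax":0,"ay":0,"az":0},
  ],
)

```text
time_s: 9.17
tcp_pos: [0.4426, -0.0593, 0.0516]
ee_rot: [[0.001, -1.0, 0.002], [0.0, 0.002, 1.0], [-1.0, -0.001, 0.0]]
wrist_force: [-1.5, -1.2, 1.4]
gripper_width: 0.453
```

Emit:
play_rows(
  commands=[
    {"fingers":1,"tx":0,"ty":0,"tz":0,"ax":0,"ay":0,"az":0},
    {"fingers":1,"tx":0,"ty":0,"tz":0,"ax":0,"ay":0,"az":0},
    {"fingers":1,"tx":0,"ty":0,"tz":0,"ax":0,"ay":0,"az":0},
    {"fingers":1,"tx":0,"ty":0,"tz":0,"ax":0,"ay":0,"az":0},
  ],
)

```text
time_s: 9.5
tcp_pos: [0.4424, -0.0593, 0.0515]
ee_rot: [[0.0, -1.0, 0.001], [-0.0, 0.001, 1.0], [-1.0, -0.0, -0.0]]
wrist_force: [-2.1, 0.4, 5.0]
gripper_width: 0.426
```

Emit:
play_rows(
  commands=[
    {"fingers":1,"tx":-0.03,"ty":0,"tz":0,"ax":0,"ay":0,"az":0},
    {"fingers":1,"tx":-0.07,"ty":0,"tz":0,"ax":0,"ay":0,"az":0},
    {"fingers":1,"tx":-0.09,"ty":-0.03,"tz":-0.01,"ax":0,"ay":0,"az":0},
    {"fingers":1,"tx":-0.09,"ty":-0.07,"tz":-0.025,"ax":0,"ay":0,"az":0},
    {"fingers":1,"tx":-0.09,"ty":-0.11,"tz":-0.04,"ax":0,"ay":0,"az":0},
  ],
)

```text
time_s: 9.92
tcp_pos: [0.5262, -0.0896, 0.1201]
ee_rot: [[0.003, -1.0, 0.001], [0.001, 0.001, 1.0], [-1.0, -0.003, 0.001]]
wrist_force: [0.4, 1.8, -0.8]
gripper_width: 0.429
```

Emit:
play_rows(
  commands=[
    {"fingers":1,"tx":0,"ty":-0.04,"tz":-0.018,"ax":0,"ay":0,"az":0},
    {"fingers":1,"tx":0,"ty":-0.08,"tz":-0.036,"ax":0,"ay":0,"az":0},
    {"fingers":1,"tx":0,"ty":-0.12,"tz":-0.05,"ax":0,"ay":0,"az":0},
    {"fingers":1,"tx":0,"ty":-0.137,"tz":-0.056,"ax":0,"ay":0,"az":0},
    {"fingers":1,"tx":0,"ty":-0.137,"tz":-0.056,"ax":0,"ay":0,"az":0},
  ],
)

```text
time_s: 10.33
tcp_pos: [0.6299, -0.1328, 0.1169]
ee_rot: [[0.0, -1.0, 0.003], [-0.0, 0.003, 1.0], [-1.0, -0.0, -0.0]]
wrist_force: [0.9, 0.0, -0.5]
gripper_width: 0.428
```

Emit:
play_rows(
  commands=[
    {"fingers":1,"tx":0,"ty":0,"tz":0,"ax":0,"ay":0,"az":0},
    {"fingers":1,"tx":0,"ty":0,"tz":0,"ax":0,"ay":0,"az":0},
  ],
)

```text
time_s: 10.5
tcp_pos: [0.6262, -0.1314, 0.1177]
ee_rot: [[-0.002, -1.0, 0.002], [0.0, 0.002, 1.0], [-1.0, 0.002, 0.0]]
wrist_force: [0.1, 0.1, -1.9]
gripper_width: 0.424
```

```bash
python3 n.py .6277 -.1313 .0615
```

```text
t [ 0.0749 -0.0022  0.0001] a [-0.0006  0.0001 -0.0008] now [ 0.6262 -0.1314  0.1177] 10.5
```

Emit:
play_rows(
  commands=[
    {"fingers":1,"tx":0.02,"ty":-0.001,"tz":0,"ax":0,"ay":0,"az":0},
    {"fingers":1,"tx":0.04,"ty":-0.001,"tz":0,"ax":0,"ay":0,"az":0},
    {"fingers":1,"tx":0.055,"ty":-0.001,"tz":0,"ax":0,"ay":0,"az":0},
    {"fingers":1,"tx":0.066,"ty":-0.001,"tz":0,"ax":0,"ay":0,"az":0},
    {"fingers":1,"tx":0.066,"ty":-0.001,"tz":0,"ax":0,"ay":0,"az":0},
  ],
)

```text
time_s: 10.92
tcp_pos: [0.6264, -0.1313, 0.0671]
ee_rot: [[-0.004, -1.0, 0.002], [0.0, 0.002, 1.0], [-1.0, 0.004, 0.0]]
wrist_force: [0.2, -0.5, -1.5]
gripper_width: 0.424
```

Emit:
play_rows(
  commands=[
    {"fingers":1,"tx":0,"ty":0,"tz":0,"ax":0,"ay":0,"az":0},
    {"fingers":1,"tx":0,"ty":0,"tz":0,"ax":0,"ay":0,"az":0},
  ],
)

```text
time_s: 11.08
tcp_pos: [0.6287, -0.1316, 0.0699]
ee_rot: [[0.001, -1.0, 0.001], [-0.0, 0.001, 1.0], [-1.0, -0.001, -0.0]]
wrist_force: [-0.6, 0.7, -1.4]
gripper_width: 0.424
```

Emit:
play_rows(
  commands=[
    {"fingers":1,"tx":0.003,"ty":0,"tz":0,"ax":0,"ay":0,"az":0},
    {"fingers":1,"tx":0.005,"ty":0,"tz":0,"ax":0,"ay":0,"az":0},
    {"fingers":1,"tx":0.007,"ty":0,"tz":0,"ax":0,"ay":0,"az":0},
    {"fingers":1,"tx":0.008,"ty":0,"tz":0,"ax":0,"ay":0,"az":0},
    {"fingers":1,"tx":0.009,"ty":0,"tz":0,"ax":0,"ay":0,"az":0},
  ],
)

```text
time_s: 11.5
tcp_pos: [0.6282, -0.1317, 0.0623]
ee_rot: [[0.0, -1.0, 0.002], [-0.0, 0.002, 1.0], [-1.0, -0.0, -0.0]]
wrist_force: [0.2, 0.9, -0.9]
gripper_width: 0.428
```

Emit:
play_rows(
  commands=[
    {"fingers":1,"tx":0,"ty":0,"tz":0,"ax":0,"ay":0,"az":0},
    {"fingers":1,"tx":0,"ty":0,"tz":0,"ax":0,"ay":0,"az":0},
  ],
)

```text
time_s: 11.67
tcp_pos: [0.6282, -0.1317, 0.0623]
ee_rot: [[-0.0, -1.0, 0.002], [-0.0, 0.002, 1.0], [-1.0, 0.0, -0.0]]
wrist_force: [-0.4, 0.2, -0.4]
gripper_width: 0.427
```

Within 1 mm of the floor, so I'll release and raise.

Emit:
play_rows(
  commands=[
    {"fingers":1,"tx":0.001,"ty":0,"tz":0,"ax":0,"ay":0,"az":0},
    {"fingers":-0.1,"tx":0.001,"ty":0,"tz":0,"ax":0,"ay":0,"az":0},
    {"fingers":-0.4,"tx":0.001,"ty":0,"tz":0,"ax":0,"ay":0,"az":0},
    {"fingers":-0.7,"tx":0.001,"ty":0,"tz":0,"ax":0,"ay":0,"az":0},
    {"fingers":-0.7,"tx":0.001,"ty":0,"tz":0,"ax":0,"ay":0,"az":0},
  ],
)

```text
time_s: 12.08
tcp_pos: [0.6284, -0.1316, 0.0618]
ee_rot: [[0.0, -1.0, 0.002], [-0.0, 0.002, 1.0], [-1.0, -0.0, -0.0]]
wrist_force: [0.2, -0.0, 0.3]
gripper_width: 0.645
```

Emit:
play_rows(
  commands=[
    {"fingers":-0.7,"tx":-0.01,"ty":0,"tz":0,"ax":0,"ay":0,"az":0},
    {"fingers":-0.7,"tx":-0.05,"ty":0,"tz":0,"ax":0,"ay":0,"az":0},
    {"fingers":-0.7,"tx":-0.1,"ty":0,"tz":0,"ax":0,"ay":0,"az":0},
    {"fingers":-0.7,"tx":-0.15,"ty":0,"tz":0,"ax":0,"ay":0,"az":0},
    {"fingers":-0.7,"tx":-0.18,"ty":0,"tz":0,"ax":0,"ay":0,"az":0},
  ],
)

```text
time_s: 12.5
tcp_pos: [0.6298, -0.132, 0.2021]
ee_rot: [[0.007, -1.0, 0.001], [-0.001, 0.001, 1.0], [-1.0, -0.007, -0.001]]
wrist_force: [0.7, -0.1, 0.3]
gripper_width: 0.847
```

```bash
python3 n.py .4443 -.1623 .19
```

```text
t [ 0.0145  0.2474 -0.0406] a [-0.0003 -0.0004  0.0022] now [ 0.6298 -0.132   0.2021] 12.5
```

Emit:
play_rows(
  commands=[
    {"fingers":-0.7,"tx":0,"ty":0.055,"tz":-0.009,"ax":0,"ay":0,"az":0},
    {"fingers":-0.7,"tx":0,"ty":0.11,"tz":-0.018,"ax":0,"ay":0,"az":0},
    {"fingers":-0.7,"tx":0,"ty":0.165,"tz":-0.027,"ax":0,"ay":0,"az":0},
    {"fingers":-0.7,"tx":0,"ty":0.215,"tz":-0.036,"ax":0,"ay":0,"az":0},
    {"fingers":-0.7,"tx":0,"ty":0.2455,"tz":-0.041,"ax":0,"ay":0,"az":0},
  ],
)

```text
time_s: 12.92
tcp_pos: [0.44, -0.1624, 0.1971]
ee_rot: [[-0.001, -1.0, 0.003], [0.001, 0.003, 1.0], [-1.0, 0.001, 0.001]]
wrist_force: [1.8, 0.4, -0.3]
gripper_width: 0.853
```

Emit:
play_rows(
  commands=[
    {"fingers":-0.7,"tx":0.03,"ty":0,"tz":0,"ax":0,"ay":0,"az":0},
    {"fingers":-0.7,"tx":0.07,"ty":0,"tz":0,"ax":0,"ay":0,"az":0},
    {"fingers":-0.7,"tx":0.09,"ty":0,"tz":0,"ax":0,"ay":0,"az":0},
    {"fingers":-0.7,"tx":0.09,"ty":0,"tz":0,"ax":0,"ay":0,"az":0},
    {"fingers":-0.7,"tx":0.09,"ty":0,"tz":0,"ax":0,"ay":0,"az":0},
  ],
)

```text
time_s: 13.33
tcp_pos: [0.4441, -0.1622, 0.1294]
ee_rot: [[-0.001, -1.0, 0.001], [-0.0, 0.001, 1.0], [-1.0, 0.001, -0.0]]
wrist_force: [-0.3, -1.1, 0.5]
gripper_width: 0.849
```

```bash
python3 n.py .4443 -.1623 .06
```

```text
t [ 0.0926 -0.0003 -0.0001] a [-0.0004 -0.0001 -0.0002] now [ 0.4441 -0.1622  0.1294] 13.3333
```

Emit:
play_rows(
  commands=[
    {"fingers":-0.7,"tx":0.03,"ty":0,"tz":0,"ax":0,"ay":0,"az":0},
    {"fingers":-0.7,"tx":0.06,"ty":0,"tz":0,"ax":0,"ay":0,"az":0},
    {"fingers":-0.7,"tx":0.085,"ty":0,"tz":0,"ax":0,"ay":0,"az":0},
    {"fingers":-0.7,"tx":0.092,"ty":0,"tz":0,"ax":0,"ay":0,"az":0},
    {"fingers":-0.7,"tx":0.092,"ty":0,"tz":0,"ax":0,"ay":0,"az":0},
  ],
)

```text
time_s: 13.75
tcp_pos: [0.4444, -0.1621, 0.0601]
ee_rot: [[-0.001, -1.0, 0.001], [-0.0, 0.001, 1.0], [-1.0, 0.001, -0.0]]
wrist_force: [0.3, 0.3, 0.3]
gripper_width: 0.852
```

Emit:
play_rows(
  commands=[
    {"fingers":-0.2,"tx":0,"ty":0,"tz":0,"ax":0,"ay":0,"az":0},
    {"fingers":1,"tx":0,"ty":0,"tz":0,"ax":0,"ay":0,"az":0},
    {"fingers":1,"tx":0,"ty":0,"tz":0,"ax":0,"ay":0,"az":0},
    {"fingers":1,"tx":0,"ty":0,"tz":0,"ax":0,"ay":0,"az":0},
    {"fingers":1,"tx":0,"ty":0,"tz":0,"ax":0,"ay":0,"az":0},
  ],
)

```text
time_s: 14.17
tcp_pos: [0.4446, -0.1621, 0.0613]
ee_rot: [[0.002, -1.0, 0.001], [-0.0, 0.001, 1.0], [-1.0, -0.002, -0.0]]
wrist_force: [-1.9, 1.1, 7.4]
gripper_width: 0.657
```

Emit:
play_rows(
  commands=[
    {"fingers":1,"tx":0,"ty":0,"tz":0,"ax":0,"ay":0,"az":0},
    {"fingers":1,"tx":0,"ty":0,"tz":0,"ax":0,"ay":0,"az":0},
    {"fingers":1,"tx":0,"ty":0,"tz":0,"ax":0,"ay":0,"az":0},
  ],
)

```text
time_s: 14.42
tcp_pos: [0.4446, -0.1621, 0.0613]
ee_rot: [[0.001, -1.0, 0.001], [-0.0, 0.001, 1.0], [-1.0, -0.001, -0.0]]
wrist_force: [-1.7, 1.6, 6.1]
gripper_width: 0.659
```

Emit:
play_rows(
  commands=[
    {"fingers":1,"tx":-0.02,"ty":0,"tz":0,"ax":0,"ay":0,"az":0},
    {"fingers":1,"tx":-0.055,"ty":0,"tz":0,"ax":0,"ay":0,"az":0},
    {"fingers":1,"tx":-0.095,"ty":0,"tz":0,"ax":0,"ay":0,"az":0},
    {"fingers":1,"tx":-0.13,"ty":-0.01,"tz":0.01,"ax":0,"ay":0,"az":0},
    {"fingers":1,"tx":-0.15,"ty":-0.03,"tz":0.035,"ax":0,"ay":0,"az":0},
  ],
)

```text
time_s: 14.83
tcp_pos: [0.4665, -0.1367, 0.1756]
ee_rot: [[0.004, -1.0, 0.004], [-0.0, 0.004, 1.0], [-1.0, -0.004, -0.0]]
wrist_force: [1.3, 0.2, -1.9]
gripper_width: 0.663
```

Emit:
play_rows(
  commands=[
    {"fingers":1,"tx":0,"ty":-0.028,"tz":0.034,"ax":0,"ay":0,"az":0},
    {"fingers":1,"tx":0,"ty":-0.056,"tz":0.068,"ax":0,"ay":0,"az":0},
    {"fingers":1,"tx":0,"ty":-0.084,"tz":0.104,"ax":0,"ay":0,"az":0},
    {"fingers":1,"tx":0,"ty":-0.112,"tz":0.139,"ax":0,"ay":0,"az":0},
    {"fingers":1,"tx":0,"ty":-0.14,"tz":0.174,"ax":0,"ay":0,"az":0},
  ],
)

```text
time_s: 15.25
tcp_pos: [0.5722, -0.0041, 0.1724]
ee_rot: [[-0.0, -1.0, 0.002], [0.0, 0.002, 1.0], [-1.0, 0.0, 0.0]]
wrist_force: [1.6, -0.7, -1.2]
gripper_width: 0.661
```

```bash
python3 n.py .6296 .0647 .0713
```

```text
t [ 0.1348 -0.0765  0.0918] a [-0.0006  0.0001 -0.0001] now [ 0.5722 -0.0041  0.1724] 15.25
```

Emit:
play_rows(
  commands=[
    {"fingers":1,"tx":0,"ty":-0.028,"tz":0.034,"ax":0,"ay":0,"az":0},
    {"fingers":1,"tx":0,"ty":-0.056,"tz":0.068,"ax":0,"ay":0,"az":0},
    {"fingers":1,"tx":0,"ty":-0.0765,"tz":0.092,"ax":0,"ay":0,"az":0},
    {"fingers":1,"tx":0.02,"ty":-0.0765,"tz":0.092,"ax":0,"ay":0,"az":0},
    {"fingers":1,"tx":0.04,"ty":-0.0765,"tz":0.092,"ax":0,"ay":0,"az":0},
  ],
)

```text
time_s: 15.67
tcp_pos: [0.6304, 0.0651, 0.1422]
ee_rot: [[0.002, -1.0, 0.0], [0.001, 0.0, 1.0], [-1.0, -0.002, 0.001]]
wrist_force: [-0.8, -0.0, -1.7]
gripper_width: 0.658
```

Emit:
play_rows(
  commands=[
    {"fingers":1,"tx":0.03,"ty":0,"tz":0,"ax":0,"ay":0,"az":0},
    {"fingers":1,"tx":0.05,"ty":0,"tz":0,"ax":0,"ay":0,"az":0},
    {"fingers":1,"tx":0.06,"ty":0,"tz":0,"ax":0,"ay":0,"az":0},
    {"fingers":1,"tx":0.06,"ty":0,"tz":0,"ax":0,"ay":0,"az":0},
    {"fingers":1,"tx":0.06,"ty":0,"tz":0,"ax":0,"ay":0,"az":0},
  ],
)

```text
time_s: 16.08
tcp_pos: [0.6295, 0.0633, 0.0976]
ee_rot: [[-0.0, -1.0, 0.001], [-0.0, 0.001, 1.0], [-1.0, 0.0, -0.0]]
wrist_force: [1.0, 0.2, -1.5]
gripper_width: 0.659
```

```bash
python3 n.py .6296 .0647 .0713
```

```text
t [ 0.0351 -0.0001  0.0018] a [-0.0004 -0.0001 -0.    ] now [0.6295 0.0633 0.0976] 16.0833
```

Emit:
play_rows(
  commands=[
    {"fingers":1,"tx":0.008,"ty":0,"tz":0.001,"ax":0,"ay":0,"az":0},
    {"fingers":1,"tx":0.016,"ty":0,"tz":0.001,"ax":0,"ay":0,"az":0},
    {"fingers":1,"tx":0.024,"ty":0,"tz":0.001,"ax":0,"ay":0,"az":0},
    {"fingers":1,"tx":0.029,"ty":0,"tz":0.001,"ax":0,"ay":0,"az":0},
    {"fingers":1,"tx":0.029,"ty":0,"tz":0.001,"ax":0,"ay":0,"az":0},
  ],
)

```text
time_s: 16.5
tcp_pos: [0.6286, 0.0639, 0.0747]
ee_rot: [[-0.002, -1.0, 0.002], [-0.0, 0.002, 1.0], [-1.0, 0.002, -0.0]]
wrist_force: [-0.1, 0.2, -2.1]
gripper_width: 0.653
```

Emit:
play_rows(
  commands=[
    {"fingers":1,"tx":0,"ty":0,"tz":0,"ax":0,"ay":0,"az":0},
    {"fingers":1,"tx":0,"ty":0,"tz":0,"ax":0,"ay":0,"az":0},
    {"fingers":1,"tx":0,"ty":0,"tz":0,"ax":0,"ay":0,"az":0},
  ],
)

```text
time_s: 16.75
tcp_pos: [0.6296, 0.0642, 0.0761]
ee_rot: [[0.001, -1.0, 0.002], [0.0, 0.002, 1.0], [-1.0, -0.001, 0.0]]
wrist_force: [0.4, -0.2, -2.4]
gripper_width: 0.659
```

Remaining drop is 4.8 mm, which is 0.006.

Emit:
play_rows(
  commands=[
    {"fingers":1,"tx":0.002,"ty":0,"tz":0,"ax":0,"ay":0,"az":0},
    {"fingers":1,"tx":0.003,"ty":0,"tz":0,"ax":0,"ay":0,"az":0},
    {"fingers":1,"tx":0.0045,"ty":0,"tz":0,"ax":0,"ay":0,"az":0},
    {"fingers":1,"tx":0.0055,"ty":0,"tz":0,"ax":0,"ay":0,"az":0},
    {"fingers":1,"tx":0.006,"ty":0,"tz":0,"ax":0,"ay":0,"az":0},
  ],
)

```text
time_s: 17.17
tcp_pos: [0.6292, 0.0641, 0.0714]
ee_rot: [[-0.0, -1.0, 0.002], [-0.0, 0.002, 1.0], [-1.0, 0.0, -0.0]]
wrist_force: [-1.3, 0.1, 0.5]
gripper_width: 0.659
```

Emit:
play_rows(
  commands=[
    {"fingers":1,"tx":0,"ty":0,"tz":0,"ax":0,"ay":0,"az":0},
    {"fingers":1,"tx":0,"ty":0,"tz":0,"ax":0,"ay":0,"az":0},
  ],
)

```text
time_s: 17.33
tcp_pos: [0.6293, 0.0642, 0.0714]
ee_rot: [[-0.0, -1.0, 0.002], [-0.0, 0.002, 1.0], [-1.0, 0.0, -0.0]]
wrist_force: [-0.5, -0.3, -0.7]
gripper_width: 0.658
```

The weight has come off the wrist, so the bottle is on the floor. Release now.

Emit:
play_rows(
  commands=[
    {"fingers":0,"tx":0,"ty":0,"tz":0,"ax":0,"ay":0,"az":0},
    {"fingers":-0.6,"tx":0,"ty":0,"tz":0,"ax":0,"ay":0,"az":0},
    {"fingers":-0.7,"tx":0,"ty":0,"tz":0,"ax":0,"ay":0,"az":0},
    {"fingers":-0.7,"tx":0,"ty":0,"tz":0,"ax":0,"ay":0,"az":0},
    {"fingers":-0.7,"tx":0,"ty":0,"tz":0,"ax":0,"ay":0,"az":0},
  ],
)

```text
time_s: 17.75
tcp_pos: [0.6296, 0.0642, 0.0716]
ee_rot: [[0.001, -1.0, 0.002], [0.0, 0.002, 1.0], [-1.0, -0.001, 0.0]]
wrist_force: [-0.9, 0.9, -0.8]
gripper_width: 0.829
```

Emit:
play_rows(
  commands=[
    {"fingers":-0.7,"tx":-0.01,"ty":0,"tz":0,"ax":0,"ay":0,"az":0},
    {"fingers":-0.7,"tx":-0.05,"ty":0,"tz":0,"ax":0,"ay":0,"az":0},
    {"fingers":-0.7,"tx":-0.1,"ty":0,"tz":0,"ax":0,"ay":0,"az":0},
    {"fingers":-0.65,"tx":-0.15,"ty":0,"tz":0,"ax":0,"ay":0,"az":0},
    {"fingers":-0.65,"tx":-0.17,"ty":0,"tz":0,"ax":0,"ay":0,"az":0},
  ],
)

```text
time_s: 18.17
tcp_pos: [0.6319, 0.0644, 0.2059]
ee_rot: [[0.01, -1.0, 0.0], [0.001, 0.0, 1.0], [-1.0, -0.01, 0.001]]
wrist_force: [1.4, 0.7, 1.9]
gripper_width: 0.827
```

```bash
python3 n.py .465 -.2645 .19
```

```text
t [ 0.0182  0.2225 -0.4386] a [-0.0002  0.0004  0.0033] now [0.6319 0.0644 0.2059] 18.1667
```

Emit:
play_rows(
  commands=[
    {"fingers":-0.65,"tx":0,"ty":0.219,"tz":-0.438,"ax":0,"ay":0,"az":0},
    {"fingers":-0.65,"tx":0,"ty":0.219,"tz":-0.438,"ax":0,"ay":0,"az":0},
    {"fingers":-0.65,"tx":0,"ty":0.219,"tz":-0.438,"ax":0,"ay":0,"az":0},
    {"fingers":-0.65,"tx":0,"ty":0.219,"tz":-0.438,"ax":0,"ay":0,"az":0},
    {"fingers":-0.65,"tx":0,"ty":0.219,"tz":-0.438,"ax":0,"ay":0,"az":0},
  ],
)

```text
time_s: 18.58
tcp_pos: [0.5348, -0.1234, 0.1998]
ee_rot: [[0.001, -1.0, 0.001], [-0.0, 0.001, 1.0], [-1.0, -0.001, -0.0]]
wrist_force: [0.9, 0.1, -0.7]
gripper_width: 0.819
```

```bash
python3 n.py .465 -.2645 .125
python3 - <<'E'
import cv2; from h import *
from station import viewer
p=viewer.capture('top'); q=viewer.capture('side')
B=dict(small=(.6305,.1627,.01),medium=(.6277,-.1313,.01),giant=(.6296,.0647,.01),large=(.465,-.2645,0))
for k,(x,y,z) in B.items():
  for v in(p,q): print(k,*edgefit(v,lambda x,y:bottle(k,x,y,z),(x,y),1))
cv2.imwrite('pics/m.png',p['image'][:,:,::-1])
E
```

```text
t [ 0.0996  0.093  -0.1881] a [-0.0002 -0.      0.0004] now [ 0.5348 -0.1234  0.1998] 18.5833
small [0.624  0.1807] 1.6
small [0.6315 0.1617] 75.2
medium [ 0.6287 -0.1303] 4.3
medium [ 0.6302 -0.1338] 75.7
giant [0.6116 0.0702] 1.4
giant [0.6301 0.0632] 74.1
large [ 0.4645 -0.2635] 71.5
large [ 0.4645 -0.266 ] 78.3
```

View pics/m.png

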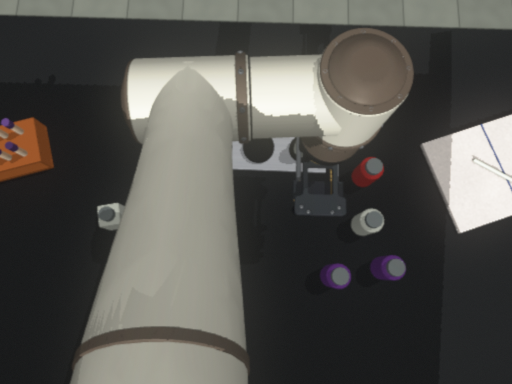

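The top view is mostly blocked by the arm: large (368,222), red (368,172), and purple (337,277) and (388,267) still stand where they were. The side-view fits put the three seated bottles within 3 mm of their seats.

Emit:
play_rows(
  commands=[
    {"fingers":-0.65,"tx":0,"ty":0.0935,"tz":-0.188,"ax":0,"ay":0,"az":0},
    {"fingers":-0.65,"tx":0,"ty":0.0935,"tz":-0.188,"ax":0,"ay":0,"az":0},
    {"fingers":-0.65,"tx":0,"ty":0.0935,"tz":-0.188,"ax":0,"ay":0,"az":0},
    {"fingers":-0.65,"tx":0,"ty":0.0935,"tz":-0.188,"ax":0,"ay":0,"az":0},
    {"fingers":-0.65,"tx":0.02,"ty":0.0935,"tz":-0.188,"ax":0,"ay":0,"az":0},
  ],
)

```text
time_s: 19.1
tcp_pos: [0.4652, -0.2673, 0.1871]
ee_rot: [[0.006, -1.0, 0.006], [-0.003, 0.006, 1.0], [-1.0, -0.006, -0.003]]
wrist_force: [0.7, -1.2, 0.1]
gripper_width: 0.821
```

Emit:
play_rows(
  commands=[
    {"fingers":-0.65,"tx":0.04,"ty":0,"tz":0,"ax":0,"ay":0,"az":0},
    {"fingers":-0.65,"tx":0.075,"ty":0,"tz":0,"ax":0,"ay":0,"az":0},
    {"fingers":-0.65,"tx":0.075,"ty":0,"tz":0,"ax":0,"ay":0,"az":0},
    {"fingers":-0.65,"tx":0.075,"ty":0,"tz":0,"ax":0,"ay":0,"az":0},
    {"fingers":-0.65,"tx":0.075,"ty":0,"tz":0,"ax":0,"ay":0,"az":0},
  ],
)

```text
time_s: 19.52
tcp_pos: [0.4669, -0.2632, 0.1293]
ee_rot: [[0.003, -1.0, 0.0], [-0.001, 0.0, 1.0], [-1.0, -0.003, -0.001]]
wrist_force: [0.3, 0.1, 0.6]
gripper_width: 0.829
```

```bash
python3 n.py .4647 -.2645 .055
```

```text
t [ 0.099   0.0032 -0.0016] a [-0.0001 -0.0004  0.0008] now [ 0.4669 -0.2632  0.1293] 19.5167
```

Emit:
play_rows(
  commands=[
    {"fingers":-0.65,"tx":0.03,"ty":0.001,"tz":-0.001,"ax":0,"ay":0,"az":0},
    {"fingers":-0.65,"tx":0.06,"ty":0.001,"tz":-0.001,"ax":0,"ay":0,"az":0},
    {"fingers":-0.65,"tx":0.085,"ty":0.001,"tz":-0.001,"ax":0,"ay":0,"az":0},
    {"fingers":-0.65,"tx":0.098,"ty":0.001,"tz":-0.001,"ax":0,"ay":0,"az":0},
    {"fingers":-0.65,"tx":0.098,"ty":0.001,"tz":-0.001,"ax":0,"ay":0,"az":0},
  ],
)

```text
time_s: 19.93
tcp_pos: [0.4647, -0.2634, 0.0536]
ee_rot: [[-0.001, -1.0, 0.001], [0.0, 0.001, 1.0], [-1.0, 0.001, 0.0]]
wrist_force: [0.3, 0.6, 1.1]
gripper_width: 0.826
```

Emit:
play_rows(
  commands=[
    {"fingers":0,"tx":0,"ty":0,"tz":0,"ax":0,"ay":0,"az":0},
    {"fingers":1,"tx":0,"ty":0,"tz":0,"ax":0,"ay":0,"az":0},
    {"fingers":1,"tx":0,"ty":0,"tz":0,"ax":0,"ay":0,"az":0},
    {"fingers":1,"tx":0,"ty":0,"tz":0,"ax":0,"ay":0,"az":0},
    {"fingers":1,"tx":0,"ty":0,"tz":0,"ax":0,"ay":0,"az":0},
  ],
)

```text
time_s: 20.35
tcp_pos: [0.465, -0.2638, 0.055]
ee_rot: [[0.001, -1.0, 0.002], [-0.0, 0.002, 1.0], [-1.0, -0.001, -0.0]]
wrist_force: [-0.7, 0.6, 2.6]
gripper_width: 0.54
```

Emit:
play_rows(
  commands=[
    {"fingers":1,"tx":0,"ty":0,"tz":0,"ax":0,"ay":0,"az":0},
    {"fingers":1,"tx":0,"ty":0,"tz":0,"ax":0,"ay":0,"az":0},
    {"fingers":1,"tx":0,"ty":0,"tz":0,"ax":0,"ay":0,"az":0},
  ],
)

```text
time_s: 20.6
tcp_pos: [0.4651, -0.2638, 0.0549]
ee_rot: [[0.001, -1.0, 0.001], [-0.0, 0.001, 1.0], [-1.0, -0.001, -0.0]]
wrist_force: [-1.1, 1.1, 6.0]
gripper_width: 0.547
```

Emit:
play_rows(
  commands=[
    {"fingers":1,"tx":-0.02,"ty":0,"tz":0,"ax":0,"ay":0,"az":0},
    {"fingers":1,"tx":-0.055,"ty":0,"tz":0,"ax":0,"ay":0,"az":0},
    {"fingers":1,"tx":-0.095,"ty":0,"tz":0,"ax":0,"ay":0,"az":0},
    {"fingers":1,"tx":-0.14,"ty":0,"tz":0.01,"ax":0,"ay":0,"az":0},
    {"fingers":1,"tx":-0.17,"ty":-0.015,"tz":0.035,"ax":0,"ay":0,"az":0},
  ],
)

```text
time_s: 21.02
tcp_pos: [0.4753, -0.2385, 0.184]
ee_rot: [[0.002, -1.0, 0.004], [-0.001, 0.004, 1.0], [-1.0, -0.002, -0.001]]
wrist_force: [0.7, -0.8, -0.7]
gripper_width: 0.54
```

Emit:
play_rows(
  commands=[
    {"fingers":1,"tx":0,"ty":-0.028,"tz":0.036,"ax":0,"ay":0,"az":0},
    {"fingers":1,"tx":0,"ty":-0.056,"tz":0.073,"ax":0,"ay":0,"az":0},
    {"fingers":1,"tx":0,"ty":-0.084,"tz":0.11,"ax":0,"ay":0,"az":0},
    {"fingers":1,"tx":0,"ty":-0.112,"tz":0.147,"ax":0,"ay":0,"az":0},
    {"fingers":1,"tx":0,"ty":-0.14,"tz":0.184,"ax":0,"ay":0,"az":0},
  ],
)

```text
time_s: 21.43
tcp_pos: [0.5816, -0.0981, 0.1812]
ee_rot: [[-0.001, -1.0, 0.002], [0.0, 0.002, 1.0], [-1.0, 0.001, 0.0]]
wrist_force: [0.5, 0.5, -1.0]
gripper_width: 0.541
```

```bash
python3 n.py .6287 -.0333 .0649
```

```text
t [ 0.155  -0.0627  0.0865] a [-0.0006  0.0001 -0.0002] now [ 0.5816 -0.0981  0.1812] 21.4333
```

Emit:
play_rows(
  commands=[
    {"fingers":1,"tx":0,"ty":-0.026,"tz":0.036,"ax":0,"ay":0,"az":0},
    {"fingers":1,"tx":0,"ty":-0.05,"tz":0.07,"ax":0,"ay":0,"az":0},
    {"fingers":1,"tx":0,"ty":-0.063,"tz":0.0865,"ax":0,"ay":0,"az":0},
    {"fingers":1,"tx":0,"ty":-0.063,"tz":0.0865,"ax":0,"ay":0,"az":0},
    {"fingers":1,"tx":0.03,"ty":-0.063,"tz":0.0865,"ax":0,"ay":0,"az":0},
  ],
)

```text
time_s: 21.85
tcp_pos: [0.6316, -0.0341, 0.1627]
ee_rot: [[0.009, -1.0, -0.001], [0.0, -0.001, 1.0], [-1.0, -0.009, 0.0]]
wrist_force: [2.0, 0.0, 0.2]
gripper_width: 0.543
```

Emit:
play_rows(
  commands=[
    {"fingers":1,"tx":0.03,"ty":0,"tz":0,"ax":0,"ay":0,"az":0},
    {"fingers":1,"tx":0.06,"ty":0,"tz":0,"ax":0,"ay":0,"az":0},
    {"fingers":1,"tx":0.09,"ty":0,"tz":0,"ax":0,"ay":0,"az":0},
    {"fingers":1,"tx":0.09,"ty":0,"tz":0,"ax":0,"ay":0,"az":0},
    {"fingers":1,"tx":0.09,"ty":0,"tz":0,"ax":0,"ay":0,"az":0},
  ],
)

```text
time_s: 22.27
tcp_pos: [0.6273, -0.0359, 0.0905]
ee_rot: [[-0.004, -1.0, 0.002], [-0.001, 0.002, 1.0], [-1.0, 0.004, -0.001]]
wrist_force: [-0.1, -0.2, 0.5]
gripper_width: 0.543
```

```bash
python3 n.py .6287 -.0333 .0649
```

```text
t [ 0.0341 -0.002   0.0034] a [-0.0008 -0.0003 -0.0012] now [ 0.6273 -0.0359  0.0905] 22.2667
```

Emit:
play_rows(
  commands=[
    {"fingers":1,"tx":0.008,"ty":0,"tz":0.002,"ax":0,"ay":0,"az":0},
    {"fingers":1,"tx":0.016,"ty":0,"tz":0.002,"ax":0,"ay":0,"az":0},
    {"fingers":1,"tx":0.024,"ty":0,"tz":0.002,"ax":0,"ay":0,"az":0},
    {"fingers":1,"tx":0.028,"ty":0,"tz":0.002,"ax":0,"ay":0,"az":0},
    {"fingers":1,"tx":0.028,"ty":0,"tz":0.002,"ax":0,"ay":0,"az":0},
  ],
)

```text
time_s: 22.68
tcp_pos: [0.6281, -0.0334, 0.0699]
ee_rot: [[-0.001, -1.0, 0.002], [-0.0, 0.002, 1.0], [-1.0, 0.001, -0.0]]
wrist_force: [0.1, -1.2, -1.0]
gripper_width: 0.547
```

Emit:
play_rows(
  commands=[
    {"fingers":1,"tx":0,"ty":0,"tz":0,"ax":0,"ay":0,"az":0},
    {"fingers":1,"tx":0,"ty":0,"tz":0,"ax":0,"ay":0,"az":0},
    {"fingers":1,"tx":0,"ty":0,"tz":0,"ax":0,"ay":0,"az":0},
  ],
)

```text
time_s: 22.93
tcp_pos: [0.6289, -0.0333, 0.0709]
ee_rot: [[0.001, -1.0, 0.002], [0.0, 0.002, 1.0], [-1.0, -0.001, 0.0]]
wrist_force: [1.0, 0.4, -1.1]
gripper_width: 0.542
```

Emit:
play_rows(
  commands=[
    {"fingers":1,"tx":0.002,"ty":0,"tz":0,"ax":0,"ay":0,"az":0},
    {"fingers":1,"tx":0.004,"ty":0,"tz":0,"ax":0,"ay":0,"az":0},
    {"fingers":1,"tx":0.006,"ty":0,"tz":0,"ax":0,"ay":0,"az":0},
    {"fingers":1,"tx":0.007,"ty":0,"tz":0,"ax":0,"ay":0,"az":0},
    {"fingers":1,"tx":0.0075,"ty":0,"tz":0,"ax":0,"ay":0,"az":0},
  ],
)

```text
time_s: 23.35
tcp_pos: [0.6285, -0.0334, 0.065]
ee_rot: [[-0.001, -1.0, 0.001], [-0.0, 0.001, 1.0], [-1.0, 0.001, -0.0]]
wrist_force: [-1.2, 0.5, 2.1]
gripper_width: 0.544
```

Emit:
play_rows(
  commands=[
    {"fingers":1,"tx":0,"ty":0,"tz":0,"ax":0,"ay":0,"az":0},
    {"fingers":1,"tx":0,"ty":0,"tz":0,"ax":0,"ay":0,"az":0},
  ],
)

```text
time_s: 23.52
tcp_pos: [0.6285, -0.0333, 0.065]
ee_rot: [[-0.0, -1.0, 0.002], [-0.0, 0.002, 1.0], [-1.0, 0.0, -0.0]]
wrist_force: [-0.8, 0.5, 0.7]
gripper_width: 0.544
```

Emit:
play_rows(
  commands=[
    {"fingers":0,"tx":0,"ty":0,"tz":0,"ax":0,"ay":0,"az":0},
    {"fingers":-0.5,"tx":0,"ty":0,"tz":0,"ax":0,"ay":0,"az":0},
    {"fingers":-0.6,"tx":0,"ty":0,"tz":0,"ax":0,"ay":0,"az":0},
    {"fingers":-0.6,"tx":0,"ty":0,"tz":0,"ax":0,"ay":0,"az":0},
    {"fingers":-0.6,"tx":0,"ty":0,"tz":0,"ax":0,"ay":0,"az":0},
  ],
)

```text
time_s: 23.93
tcp_pos: [0.6288, -0.0333, 0.065]
ee_rot: [[0.0, -1.0, 0.002], [0.0, 0.002, 1.0], [-1.0, -0.0, 0.0]]
wrist_force: [-0.6, 0.4, -0.2]
gripper_width: 0.75
```

Emit:
play_rows(
  commands=[
    {"fingers":-0.6,"tx":-0.01,"ty":0,"tz":0,"ax":0,"ay":0,"az":0},
    {"fingers":-0.6,"tx":-0.05,"ty":0,"tz":0,"ax":0,"ay":0,"az":0},
    {"fingers":-0.6,"tx":-0.1,"ty":0,"tz":0,"ax":0,"ay":0,"az":0},
    {"fingers":-0.6,"tx":-0.15,"ty":0,"tz":0,"ax":0,"ay":0,"az":0},
    {"fingers":-0.6,"tx":-0.2,"ty":0,"tz":0,"ax":0,"ay":0,"az":0},
  ],
)

```text
time_s: 24.35
tcp_pos: [0.6284, -0.0335, 0.2173]
ee_rot: [[0.0, -1.0, 0.001], [-0.0, 0.001, 1.0], [-1.0, -0.0, -0.0]]
wrist_force: [0.5, 1.0, 0.3]
gripper_width: 0.798
```

Emit:
play_rows(
  commands=[
    {"fingers":-0.6,"tx":-0.05,"ty":0.35,"tz":0.55,"ax":0,"ay":0,"az":0},
    {"fingers":-0.6,"tx":-0.05,"ty":0.35,"tz":0.55,"ax":0,"ay":0,"az":0},
    {"fingers":-0.6,"tx":-0.05,"ty":0.35,"tz":0.55,"ax":0,"ay":0,"az":0},
    {"fingers":-0.6,"tx":-0.05,"ty":0.35,"tz":0.55,"ax":0,"ay":0,"az":0},
    {"fingers":-0.6,"tx":-0.05,"ty":0.35,"tz":0.55,"ax":0,"ay":0,"az":0},
  ],
)

```text
time_s: 24.77
tcp_pos: [0.5162, 0.1433, 0.2319]
ee_rot: [[0.001, -1.0, 0.002], [0.001, 0.002, 1.0], [-1.0, -0.001, 0.001]]
wrist_force: [1.3, 0.4, 0.9]
gripper_width: 0.798
```

Emit:
play_rows(
  commands=[
    {"fingers":-0.6,"tx":0,"ty":0.2,"tz":0.35,"ax":0,"ay":0,"az":0},
    {"fingers":-0.6,"tx":0,"ty":0.2,"tz":0.35,"ax":0,"ay":0,"az":0},
    {"fingers":-0.6,"tx":0,"ty":0.2,"tz":0.35,"ax":0,"ay":0,"az":0},
    {"fingers":-0.6,"tx":0,"ty":0.2,"tz":0.35,"ax":0,"ay":0,"az":0},
    {"fingers":-0.6,"tx":0,"ty":0.2,"tz":0.35,"ax":0,"ay":0,"az":0},
  ],
)

```text
time_s: 25.18
tcp_pos: [0.413, 0.3247, 0.2319]
ee_rot: [[0.001, -1.0, 0.001], [0.001, 0.001, 1.0], [-1.0, -0.001, 0.001]]
wrist_force: [0.9, 0.8, -0.4]
gripper_width: 0.796
```

Emit:
play_rows(
  commands=[
    {"fingers":-0.6,"tx":0,"ty":0.05,"tz":0.12,"ax":0,"ay":0,"az":0},
    {"fingers":-0.6,"tx":0,"ty":0.05,"tz":0.12,"ax":0,"ay":0,"az":0},
    {"fingers":-0.6,"tx":0,"ty":0.05,"tz":0.12,"ax":0,"ay":0,"az":0},
    {"fingers":-0.6,"tx":0,"ty":0.05,"tz":0.12,"ax":0,"ay":0,"az":0},
  ],
)

```text
time_s: 25.52
tcp_pos: [0.3756, 0.4162, 0.2311]
ee_rot: [[0.001, -1.0, -0.003], [0.001, -0.003, 1.0], [-1.0, -0.001, 0.001]]
wrist_force: [0.2, 0.8, 0.1]
gripper_width: 0.8
```

```bash
python3 - <<'E'
import cv2,pickle; from h import *
from station import viewer
P=pickle.load(open('p0.pkl','rb'))
S=dict(small=(.6305,.1627),giant=(.6296,.0647),large=(.6287,-.0333),medium=(.6277,-.1313))
c=[]
for n in('top','side'):
  p=viewer.capture(n)
  for k,q in S.items(): print(n,k,*edgefit(p,lambda x,y:bottle(k,x,y,.01),q,1))
  d=np.abs(p['image'].astype(int)-P[n]['image']).max(2)
  for nm,(u,v) in (dict(sqA=(114,217),sqB=(216,216)) if n=='top' else dict(sqA=(215,313),sqB=(271,213))).items(): print(n,nm,'mean/max diff',d[v-20:v+20,u-20:u+20].mean().round(1),d[v-20:v+20,u-20:u+20].max())
  c.append(p['image'][50:350,80:430,::-1])
cv2.imwrite('pics/f.png',np.hstack(c))
E
```

```text
top small [0.642  0.1717] 65.3
top giant [0.6306 0.0652] 70.6
top large [ 0.6302 -0.0323] 66.1
top medium [ 0.6342 -0.1328] 49.3
top sqA mean/max diff 2.8 6
top sqB mean/max diff 2.6 6
side small [0.6225 0.1582] 32.0
side giant [0.6121 0.0737] 5.8
side large [ 0.6217 -0.0333] 22.7
side medium [ 0.6287 -0.1343] 53.8
side sqA mean/max diff 131.1 236
side sqB mean/max diff 43.4 224
```

View pics/f.png

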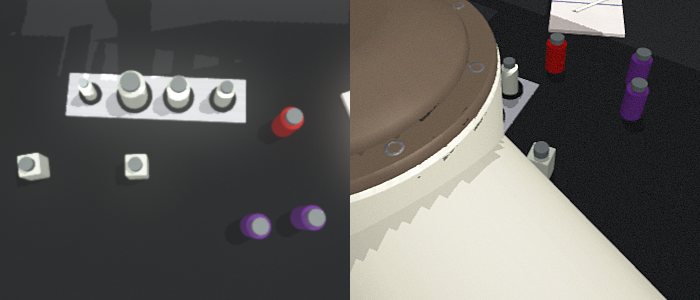

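All four bottles stand in their seats and the squares are pixel-identical in the top view. The top fits for small and medium differ from the earlier side fits (up to 15 mm for small), probably because of the bright tray behind them. I'll check with an enlarged crop.

```bash
python3 - <<'E'
import cv2; from h import *
from station import viewer
S=dict(small=(.6305,.1627),giant=(.6296,.0647),large=(.6287,-.0333),medium=(.6277,-.1313))
p=viewer.capture('top'); a=cv2.resize(p['image'][110:185,140:335,::-1],None,fx=4,fy=4,interpolation=cv2.INTER_CUBIC)
for k,q in S.items():
  cv2.polylines(a,[np.round((outl(p,bottle(k,*q,.01))-[140,110]+.5)*4).astype(int)],True,(0,0,255),1)
cv2.imwrite('pics/g.png',a)
E
```

```text
(no output)
```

View pics/g.png

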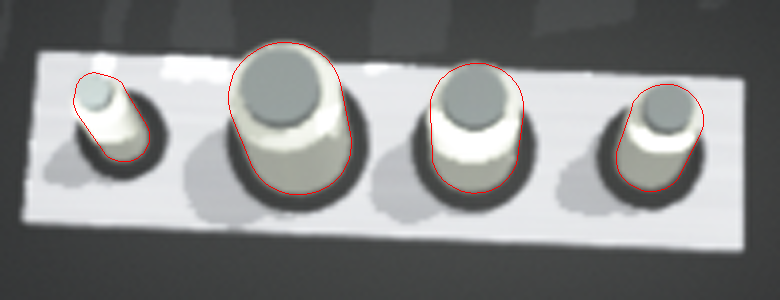

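The bottle outlines drawn for the seat centres match all four bottles, which stand upright and centred; the odd top fits came from the tray background. Handing in.

```bash
python3 -c "
from station import job; print(job.finish_job())"
```

```text
the job is handed in; nothing more can be done
None
```

I loaded all four round bottles into the seats of their own size, set each one down to within about 1 mm of the seat floor or onto it, and let go. I handed the job in at about 26 s; no verdict was reported.

**Last checks:**
- **Bottles:** in the final enlarged top view, the outlines drawn for the seat centres match all four bottles. They look upright and centred.
- **Square bottles:** unchanged from the start in the top view, with pixel differences of 6 or less. The red and purple look-alikes were left alone.
- **Robot:** clear of everything.

**Checks that failed or disagreed:**
- **Top-view fits:** the automatic fits for the small and medium bottles came out about 15 mm and 7 mm off their seats. I put this down to the bright tray behind them. The earlier side-view fits put both within 4 mm, and the enlarged crop agrees.
- **Side view:** the arm blocked most of the final side picture. The large bottle's placing and the squares were therefore checked from the top view only.

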